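Index the shuttle carriage to its working notch by feel

ROBOT

A 6-joint arm with a two-finger parallel gripper is mounted at the origin on the work surface. World frame = base frame: x ahead of the robot, y to its left, z up, the work surface at z = 0. Lengths are in m, angles in rad, forces in N, time in s.
With the tool pointing down it reaches from about 0.35 to 0.8 m from the base axis. Payload 7.3 kg.
Tool frame: the origin (TCP) lies at the very end of the fingers, on their centre line; the grasp point (between the pads) lies 19 mm behind it (arm.grasp_offset is the distance from the TCP to the grasp point, in m); z points along the fingers, y is the line along which they close (so a half turn about z gives the same grasp; the last joint's range is limited). The gripper opens to 85 mm and grips with 20 to 120 N. Pads are 22 mm wide; open, the fingers measure 114 mm over their backs; the gripper's body (76 mm by 85 mm) begins 54 mm behind the grasp point. The pads swing forward as they close: fully open they stand 13 mm farther back than shut.
Start: joints at [-1.335, 0.342, 1.524, -0, 1.275, -0.146], TCP at [0.196, -0.487, 0.231] pointing down, gripper open.
Joint ranges: [-2.53, 2.53], [-0.77, 2.02], [0.04, 2.7], [-1, 4.14], [0.28, 2.66], [-3.11, 3.11]. Speed limits (rad/s): [2.57, 2.57, 3.14, 3.14, 3.14, 3.14].

INTERFACE

Orientations are given as a unit quaternion [x, y, z, w].
In Python, from rig import arm gives the robot as it stands.
- The arm moves only by the tool arm_command, never from a script. Its argument "steps" is a list of rows, each a list of 6 numbers: the shift along the world's x, y, z as a fraction of full scale, then the turn, a rotation vector about the world's x, y, z as a fraction of full scale. In form: [[dx, dy, dz, rx, ry, rz], ...]. A call has 1 to 5 rows; each row shifts and turns the commanded pose from where the row before left it; what a row does not reach is not made up. Full scale, the value 1, is 30 mm for a shift and 5 degrees for a turn. A row lasts 1/12 s, in which the tool goes at most 41.7 mm and 7.16 degrees, less where a joint would pass 70% of its speed; a pose out of reach is approached as far as the arm can. A call with a number of a shift or a turn outside -1 to 1 is refused whole. A call with a gripper value outside its range is refused whole. "jaw" is the finger opening in mm, from 0 to 85.4, set as the call begins (left out, the last holds). The fingers move at their own pace and stop on an object; the grip force is fixed at half the most. Time passes only in rows, so rows that do not move let the fingers close. It gives the time, the measured TCP pose, the force, the opening and the grip force at its end, in the units of the state.
- arm.get_state(): the state, without advancing time (a new reading comes with each control period).
- arm.get_image(name): name is "side" or "top"; returns a dict with "color" (480x640x3 uint8, red, green, blue), "range_z" (480x640 float32, m along the optical axis (not along the pixel's ray), 0 where there is no reading), "fx", "fy", "cx", "cy" (pixels), "k1" (the pictures are not rectified: a ray, as slopes to the right and down, at radius r is drawn at 1 + k1 r^2 times it, then the intrinsics apply), "T" (4x4, takes a point from camera to world coordinates). Camera axes: x right, y up, looking along -z (the intrinsics and any distortion apply to the point x, -y, -z); pixel columns grow to the right and rows downward; lengths in m; the calibration is good to about 2 mm. A picture is of the moment at which its call begins.
- arm.finish_job(): hands the job in; it is judged then, once.
The state is a dict: "time": time; "joint_positions": joint angles; "qd": joint speeds; "tau": joint torques, N m; "tcp_pos": TCP position; "ee_rot": TCP orientation; "contact_force": force on the tool from outside, world axes, zero at the start; "ft_torque": the same for the moment, N m; "opening": finger opening in m; "grip_force": force on a finger pad.
Only numpy, scipy, OpenCV 4.12 (cv2) and the standard library are available. Lean on these libraries where they do the work, as an engineer would, in place of code of your own. Each camera call takes 0.05 s, during which the arm holds its last target. There are 200 camera calls.

TASK

The carriage of the shuttle fixture is locked in its loading position and has to go to its working position. Pull the locking T-handle up and give it a quarter turn so that it stays up, push the carriage a little way off its notch by its upright grip, and turn the T-handle back so that the pin rides on the index bar. Then slide the carriage slowly on until you feel the pin catch in the hidden working notch, do not force it past, and press the T-handle fully home to lock the carriage there; leave the tools and the parts bin where they are.

Things in the scene. Friction and masses are not known exactly. Their poses are not given: they have to be found in the camera images.
- fixture: Base of the shuttle fixture, fixed: aluminium plate 190 x 440 x 12 mm with two guide shafts and an index bar between them (top 30 mm above the table, its last 166 mm under a dark retainer). Origin under its middle, z up; its y is the slide direction, from the loading end (-y) to the working end (+y).
- carriage (a joint): Travel of the carriage in m along the fixture's +y: 0 at the loading notch, rubber end stops at 0.175. The working notch lies somewhere between 0.075 and 0.130; it is under the carriage, out of sight, and its place differs from start to start. The carriage (1.6 to 2.6 kg, on bearings) takes 2 to 5 N to move.
- push_grip (a point): Top centre of the carriage's upright push grip, 144 mm above the table: a black cylinder 26 mm in diameter and 80 mm tall standing on the aluminium carriage plate (160 x 190 mm, its top 63 mm above the table). Axes as the fixture's.
- tee_handle (a point): Top centre of the locking plunger's black T-handle, 128 mm above the table when home: a bar 46 mm long (its x), 14 mm wide (its y), 28 mm tall. It stands at +57 mm x, -57 mm y of push_grip (fixture axes). Its z is up. Locked or riding, the bar lies across the slide direction (along the fixture's x); parked, along it.
- sleeve_top (a point): Top of the plunger's steel sleeve, 95 mm above the table, 26 mm wide here and 38 mm at its foot; 5 mm below the T-handle's bar when home. A cross pin under the handle drops into the sleeve's slot when the handle lies across the slide direction, or rests in a shallow groove (2 mm deep) on top when it is turned a quarter.
- turn (a joint): Turn of the T-handle in rad, counter-clockwise from above, 0 as locked. Let down at +1.57 or -1.57 (within 0.2) it stays parked up. Let down within 0.15 of 0 it drops until the pin meets the index bar or a notch. It stops at +-1.8.
- lift (a joint): How far the T-handle and pin are pulled up, in m: 0 fully home (pin 10 mm deep in a notch), about 0.005 just caught in a notch, 0.010 pin riding on the bar, 0.012 parked, 0.018 end of travel. Lift it to between 0.015 and 0.017 before turning it either way. A spring pulls it down; lifting takes about 1 N at first, 17 N at the top.
- pin_tip (a point): Round nose of the locking pin (12 mm thick), under the carriage. Over a notch (14 mm wide) the spring drops it 4 to 6 mm in, where it sticks; the rest must be pressed with some 7 N until it stops. Just caught, it holds the carriage against about 20 N; pushed harder it rides out and goes past. Slide no faster than 40 mm/s: a faster carriage hits it hard.
- cover_top (a point): Top centre of the round cast cover that sits in its nest on the carriage (80 mm in diameter, nest 96 mm square): 112 mm above the table, 79 mm +x and 46 mm +y of push_grip. It rides along; nothing is to be done with it.
- spanner: Combination spanner, steel, 200 mm, lying behind the fixture (bystander); origin under its middle.
- socket: Dark steel impact socket, 38 mm in diameter, 78 mm tall, standing behind the fixture (bystander); origin under its middle.
- bin: Blue open parts bin, 120 x 160 x 75 mm, with brass bolts, standing beyond the fixture's loading end (bystander); origin under its middle.
- screwdriver: Screwdriver with red handle, 200 mm, lying beyond the fixture's other end (bystander); origin under its middle.

How it is judged:
By the outcome, as a careful person would: the job done as asked, in the order asked, and still so for the second after the job is handed in, with the robot touching nothing.
It also fails if it takes over 72 s, if anything falls off the work surface, if the arm or the gripper's body presses on something with over 40 N, if the wrist force passes 120 N, or if a joint passes its speed limit or range.

## Working session

There is one attempt and no reset: what is moved stays moved. The work goes in short steps, Python scripts to look and compute and a tool call to move; the robot and the scene stay as the last step left them, time stands still between calls to the robot, and variables do not carry over. Pictures are saved under pics/ and viewed, at most 10 in all, crops included, and the job is handed in when it is done.

Besides the shell and the picture viewer there is one more tool, called as a command line: name --pt "numbers of a row" for each row, then --argument value for the rest. arm_command: Moves the arm, as the interface text tells. Shift numbers are shares of 30 mm and turn numbers shares of 5 degrees, none past 1 either way. Its arguments: {"type":"object","properties":{"steps":{"type":"array"},"jaw":{"type":"number"}},"required":["steps"]}

```bash
mkdir -p pics; ls
cat > h.py <<'E'
import numpy as np, cv2
from rig import arm
def snap(n,f=None):
    im=arm.get_image(n)
    if f: cv2.imwrite(f,im['color'][:,:,::-1])
    return im
def ray(im,u,v):
    xd,yd=(u-im['cx'])/im['fx'],(v-im['cy'])/im['fy']
    x,y=xd,yd
    for _ in range(20):
        s=1+im['k1']*(x*x+y*y); x,y=xd/s,yd/s
    T=im['T']; return T[:3,3],T[:3,:3]@np.array([x,-y,-1.])
def onz(im,u,v,z):
    o,d=ray(im,u,v); return o+d*(z-o[2])/d[2]
def pts(im):
    H,W=im['range_z'].shape
    u,v=np.meshgrid(np.arange(W),np.arange(H))
    xd,yd=(u-im['cx'])/im['fx'],(v-im['cy'])/im['fy'];x,y=xd,yd
    for _ in range(20):
        s=1+im['k1']*(x*x+y*y); x,y=xd/s,yd/s
    r=im['range_z']
    P=np.stack([x*r,-y*r,-r],-1)@im['T'][:3,:3].T+im['T'][:3,3]
    P[r==0]=np.nan
    return P
E
python3 - <<'E'
from h import *
for n in('top','side'):
    im=snap(n,f'pics/{n}0.png'); print(n,im['T'].round(3).tolist(),im['fx'],im['k1'])
print(arm.get_state())
E
```

```text
pics
top [[0.005, 0.984, -0.177, 0.378], [-1.0, 0.004, -0.007, 0.025], [-0.006, 0.177, 0.984, 1.421], [0.0, 0.0, 0.0, 1.0]] 607.6343961055858 -0.06760700206452168
side [[-0.892, 0.311, -0.328, 0.217], [-0.452, -0.644, 0.617, 0.784], [-0.019, 0.698, 0.715, 0.972], [0.0, 0.0, 0.0, 1.0]] 530.6327295934802 -0.06943812635127868
{'time': 0.1, 'joint_positions': array([-1.33497250e+00,  3.42659662e-01,  1.52491213e+00,  1.32587934e-06,
        1.27541537e+00, -1.46008975e-01]), 'qd': array([ 0.0005381 , -0.00261324, -0.00153433, -0.00012386,  0.00031629,
        0.00188609]), 'tau': array([ 1.50966982e-03, -4.34449661e+01, -2.46490717e+01, -1.93531432e-04,
        4.55902016e-03, -1.55449294e-05]), 'tcp_pos': array([ 0.19555873, -0.48683317,  0.2306953 ]), 'ee_rot': array([ 9.81830551e-01,  1.89758488e-01, -3.06679028e-05, -6.96579485e-04]), 'contact_force': array([ 0.29088953, -0.39979696, -0.56190398]), 'ft_torque': array([-0.03040866,  0.01270519, -0.00126235]), 'grip_force': 0.0, 'opening': 0.0853550711560457}
```

View pics/top0.png

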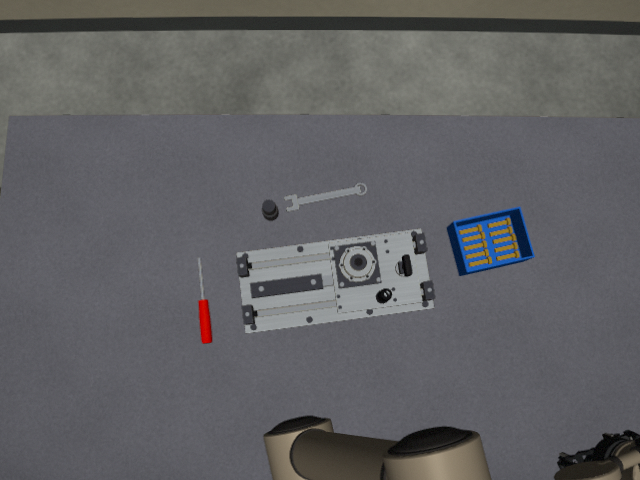

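View pics/side0.png

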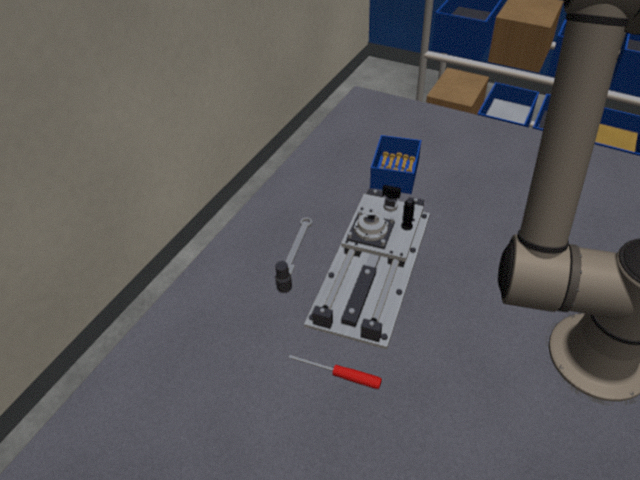

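The top view shows the T-handle at about (406,265), the push grip at (384,296), the cover at (358,262), and the bin to the right. The slide runs left, about world +y. In the side view the T-handle is near (391,190) and the grip near (408,210).

Run:
```python
from h import *
im=snap('top');P=pts(im)
crop=im['color'][225:320,330:440]
cv2.imwrite('pics/crop1.png',cv2.resize(crop,None,fx=7,fy=6,interpolation=cv2.INTER_CUBIC)[:,:,::-1][:570])
sub=np.zeros((480,640),bool);sub[225:340,230:440]=1
z=P[...,2]
def rep(name,m):
    m=m&sub
    n,l,s,c=cv2.connectedComponentsWithStats(m.astype(np.uint8))
    for i in range(1,n):
        if s[i,4]>12:
            q=P[l==i]; print(name,c[i].round(1),s[i].tolist(),np.median(q,0).round(4),((q.max(0)+q.min(0))/2).round(4),cv2.minAreaRect(q[:,:2].astype(np.float32)*1000))
rep('120+',(z>0.119))
m=sub&(z>0.004)&(z<0.2)
c=max(cv2.findContours(m.astype(np.uint8),0,1)[0],key=cv2.contourArea)
# plate top: z ~12mm
hsv=cv2.cvtColor(im['color'],cv2.COLOR_RGB2HSV)
q=P[sub&(z>0.006)&(z<0.018)]
r=cv2.minAreaRect(q[:,:2].astype(np.float32)*1000);print('plate',r)
q=P[sub&(z>0.058)&(z<0.067)]
print('carr',cv2.minAreaRect(q[:,:2].astype(np.float32)*1000), np.median(q[:,2]))
ims=snap('side');Q=pts(ims)
zz=Q[...,2];ok=(zz>0.119)&(zz<0.16)
s2=np.zeros_like(ok);s2[175:240,340:430]=1
n,l,s,c=cv2.connectedComponentsWithStats((ok&s2).astype(np.uint8))
for i in range(1,n):
    if s[i,4]>12:
        q=Q[l==i];print('side',c[i].round(1),np.median(q,0).round(4),((q.max(0)+q.min(0))/2).round(4),q[:,2].max(),cv2.minAreaRect(q[q[:,2]>q[:,2].max()-.006][:,:2].astype(np.float32)*1000))
```

```text
120+ [407.1 264.3] [403, 254, 9, 22, 146] [ 0.5588 -0.1756  0.1276] [ 0.5583 -0.1757  0.126 ] ((558.6630859375, -176.245849609375), (46.087833404541016, 14.749410629272461), 7.295220851898193)
120+ [384.9 294. ] [379, 288, 13, 13, 107] [ 0.4927 -0.1249  0.1413] [ 0.4945 -0.1264  0.1345] ((494.4597473144531, -126.45011138916016), (24.347126007080078, 24.60477638244629), 86.41758728027344)
plate ((535.0885620117188, -22.965484619140625), (267.9495544433594, 493.70159912109375), 0.14779019355773926)
carr ((538.20849609375, -22.906494140625), (160.6593017578125, 432.76397705078125), 7.767215251922607) 0.06263246879666062
side [391.2 188.6] [ 0.5586 -0.1716  0.1238] [ 0.5587 -0.1744  0.1243] 0.1294901705027912 ((558.7254638671875, -172.79425048828125), (42.84281921386719, 13.67570972442627), 6.684643745422363)
side [408.3 206.6] [ 0.492  -0.1174  0.134 ] [ 0.4955 -0.1232  0.1319] 0.14460967674062264 ((493.3360900878906, -123.34046173095703), (22.765972137451172, 18.93080711364746), 43.6285400390625)
```

View pics/crop1.png

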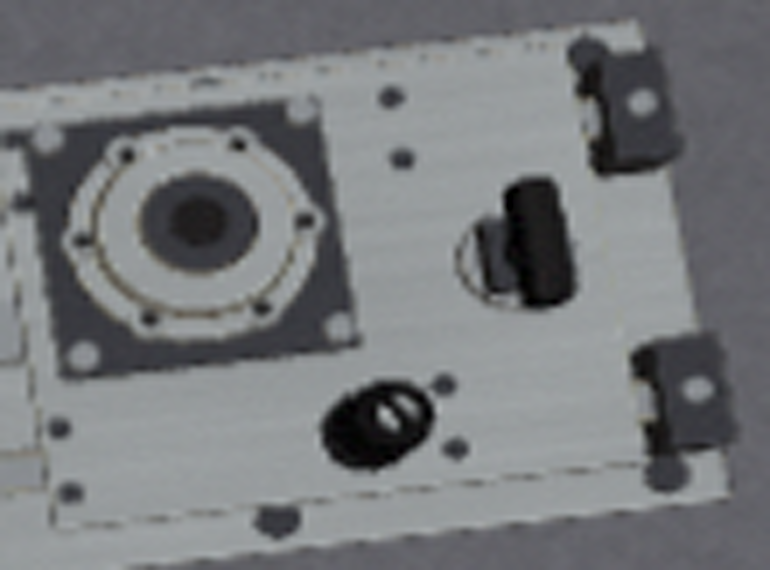

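arm_command --pt "0.8 0.69 0 0 0 -0.19" --pt "0.8 0.69 0 0 0 -0.19" --pt "0.8 0.69 0 0 0 -0.19" --pt "0.8 0.69 0 0 0 -0.19" --pt "0.8 0.69 0 0 0 -0.19" --jaw 45

```text
time: 0.62
tcp_pos: [0.3164, -0.3826, 0.2312]
ee_rot: [0.989, 0.148, -0.0, -0.0]
contact_force: [0.5, -1.3, 0.4]
opening: 0.0449
grip_force: 0.0
```

arm_command --pt "0.8 0.69 0 0 0 -0.19" --pt "0.8 0.69 0 0 0 -0.19" --pt "0.8 0.69 0 0 0 -0.19" --pt "0.8 0.69 0 0 0 -0.19" --pt "0.8 0.69 0 0 0 -0.19"

```text
time: 1.03
tcp_pos: [0.4366, -0.2789, 0.2312]
ee_rot: [0.994, 0.107, -0.0, -0.0]
contact_force: [1.0, -0.4, 0.2]
opening: 0.045
grip_force: 0.0
```

arm_command --pt "0.8 0.69 0 0 0 -0.19" --pt "0.8 0.69 0 0 0 -0.19" --pt "0.8 0.69 0 0 0 -0.19" --pt "0.8 0.69 0 0 0 -0.19" --pt "0 0 0 0 0 0"

```text
time: 1.45
tcp_pos: [0.5348, -0.1936, 0.2308]
ee_rot: [0.997, 0.076, 0.001, -0.001]
contact_force: [-0.8, 0.7, -0.5]
opening: 0.045
grip_force: 0.0
```

arm_command --pt "0.79 0.6 0 0 0 -0.24" --pt "0 0 -0.9 0 0 0" --pt "0 0 -0.9 0 0 0" --pt "0 0 -0.6 0 0 0" --pt "0 0 0 0 0 0"

```text
time: 1.87
tcp_pos: [0.5528, -0.1786, 0.155]
ee_rot: [0.998, 0.064, -0.004, -0.002]
contact_force: [-0.5, 0.8, -0.6]
opening: 0.0448
grip_force: 0.0
```

Run:
```python
from h import *
print(arm.get_state()['joint_positions'])
```

```text
[-4.44183599e-01  5.15330061e-01  1.46827591e+00 -2.89519755e-04
  1.16646376e+00  9.97785407e-01]
```

arm_command --pt "0.19 0.1 0 0 0 0" --pt "0 0 -0.6 0 0 0" --pt "0 0 -0.6 0 0 0" --pt "0 0 -0.6 0 0 0" --pt "0 0 0 0 0 0"

```text
time: 2.28
tcp_pos: [0.5604, -0.1761, 0.1039]
ee_rot: [0.998, 0.064, -0.001, -0.001]
contact_force: [-1.5, 0.0, 0.3]
opening: 0.0451
grip_force: 0.0
```

Run:
```python
from h import *
s=arm.get_state();print(s['tcp_pos'],s['ee_rot'],s['contact_force'])
snap('side','pics/s1.png')
i=cv2.imread('pics/s1.png')[140:260,330:490];cv2.imwrite('pics/s1c.png',cv2.resize(i,None,fx=5,fy=5))
```

```text
[ 0.56037056 -0.1761376   0.10389583] [ 9.97934463e-01  6.42235991e-02 -1.29957968e-03 -6.69756528e-04] [-1.4914526   0.03626306  0.25959103]
```

View pics/s1c.png

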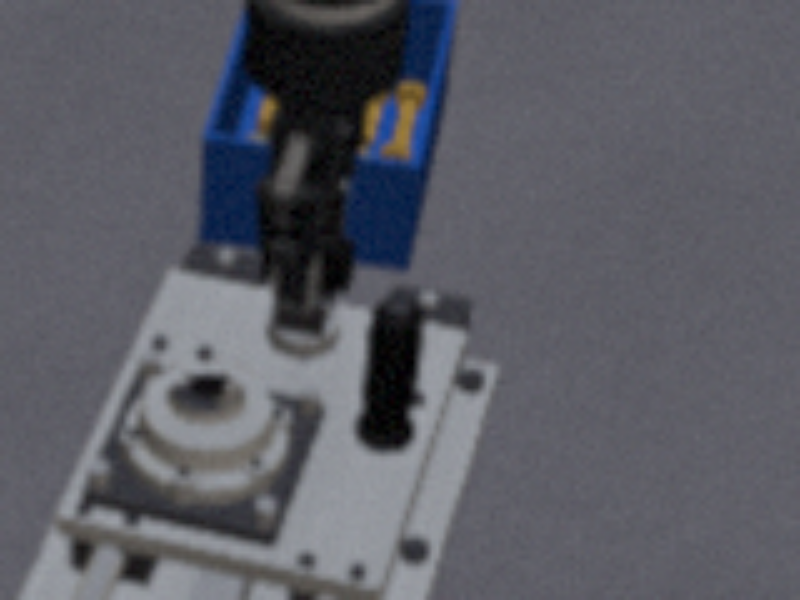

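The fingers (crop about (310,300)) straddle the T-handle above the sleeve, clear of the grip at (390,370).

arm_command --pt "-0.06 0.02 -0.07 0 0 0" --pt "0 0 0 0 0 0" --pt "0 0 0 0 0 0" --pt "0 0 0 0 0 0" --pt "0 0 0 0 0 0" --jaw 5

```text
time: 2.75
tcp_pos: [0.5601, -0.1765, 0.105]
ee_rot: [0.998, 0.064, 0.001, 0.001]
contact_force: [-0.9, -0.1, 6.0]
opening: 0.0129
grip_force: 61.2
```

arm_command --pt "0 0 0 0 0 0" --pt "0 0 0 0 0 0" --pt "0 0 0 0 0 0"

```text
time: 3.0
tcp_pos: [0.5601, -0.1764, 0.105]
ee_rot: [0.998, 0.064, 0.001, 0.001]
contact_force: [-0.6, -1.3, 6.5]
opening: 0.0128
grip_force: 61.2
```

arm_command --pt "0 0 0.15 0 0 0" --pt "0 0 0.15 0 0 0" --pt "0 0 0.15 0 0 0" --pt "0 0 0 0 0 0" --pt "0 0 0 0 0 0"

```text
time: 3.42
tcp_pos: [0.5595, -0.1759, 0.1168]
ee_rot: [0.998, 0.064, 0.0, 0.0]
contact_force: [3.6, -2.3, -4.3]
opening: 0.0126
grip_force: 59.6
```

arm_command --pt "0 0 0.1 0 0 0" --pt "0 0 0 0 0 0" --pt "0 0 0 0 0 0"

```text
time: 3.67
tcp_pos: [0.5593, -0.1756, 0.1193]
ee_rot: [0.998, 0.064, -0.0, -0.0]
contact_force: [3.6, -2.1, -10.4]
opening: 0.0127
grip_force: 59.2
```

Run:
```python
from h import *
s=arm.get_state();print(s['tcp_pos'],s['contact_force'],s['ft_torque'])
snap('side','pics/s2.png')
i=cv2.imread('pics/s2.png')[160:230,360:440];cv2.imwrite('pics/s2c.png',cv2.resize(i,None,fx=8,fy=8,interpolation=cv2.INTER_CUBIC))
```

```text
[ 0.55930623 -0.17558859  0.11930698] [  3.63990894  -2.13214588 -10.43714624] [-0.22921469 -1.03730376  0.04145091]
```

View pics/s2c.png

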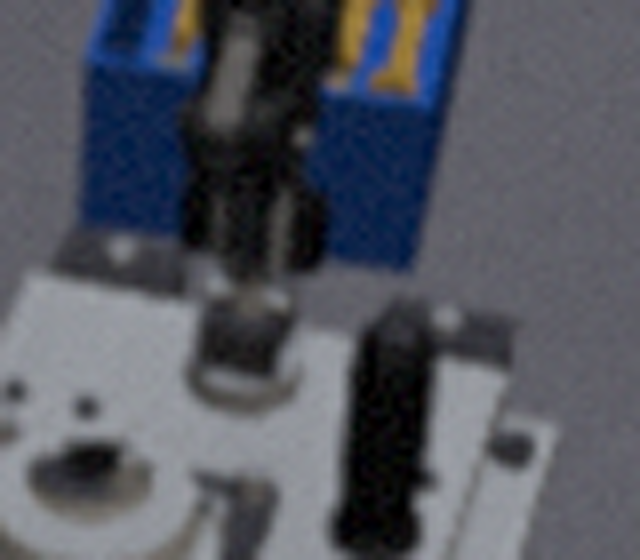

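```bash
cat >> h.py <<'E'
a=np.radians(7.5); ex=np.array([np.cos(a),np.sin(a)]); ey=np.array([-np.sin(a),np.cos(a)])
def local(P,c): 
    d=P[...,:2]-np.array(c); return np.stack([d@ex,d@ey,P[...,2]],-1)
E
python3 - <<'E'
from h import *
for n in('side','top'):
    L=local(pts(snap(n)),(.5585,-.1755)).reshape(-1,3)
    q=L[(abs(L[:,0])<27)&(abs(L[:,0])<.027)&(abs(L[:,1])<.012)&(L[:,2]>.085)&(L[:,2]<.16)]
    print(n);print((q[np.lexsort((q[:,2],np.round(q[:,0]*250)))]*1000).round(0).astype(int).tolist())
E
```

```text
side
[[-22, 1, 117], [-23, 5, 124], [-22, 4, 129], [-22, 6, 134], [-23, 9, 140], [-19, 9, 116], [-22, 9, 117], [-21, 9, 120], [-21, -1, 122], [-19, 9, 123], [-20, 5, 123], [-22, 11, 125], [-20, 5, 126], [-20, 7, 131], [-20, 7, 134], [-21, 2, 137], [-20, 8, 138], [-19, 5, 138], [-21, 2, 140], [-20, 2, 143], [-18, 3, 114], [-15, 4, 114], [-17, 9, 116], [-16, 8, 121], [-14, 12, 123], [-16, 11, 127], [-18, 7, 127], [-16, 8, 128], [-18, 8, 131], [-16, 10, 132], [-15, 8, 133], [-18, 8, 134], [-17, 7, 136], [-18, -1, 137], [-15, 8, 137], [-15, -1, 139], [-15, 7, 139], [-17, 7, 140], [-17, -1, 140], [-16, 4, 140], [-14, 6, 141], [-12, -8, 87], [-12, -6, 92], [-11, 10, 92], [-11, -6, 95], [-12, 5, 98], [-12, 5, 101], [-11, 7, 112], [-14, 7, 113], [-14, 8, 117], [-11, 9, 118], [-11, 7, 119], [-11, 10, 124], [-12, 3, 126], [-14, 11, 126], [-13, 9, 128], [-13, 8, 133], [-11, -8, 136], [-11, 2, 137], [-12, 6, 137], [-13, 11, 138], [-13, -1, 139], [-11, 3, 141], [-11, -4, 142], [-11, -7, 146], [-12, -3, 146], [-12, -12, 149], [-12, 9, 149], [-10, -6, 150], [-12, -10, 153], [-11, -3, 155], [-9, 12,
[... 1106 characters left out ...]
, [15, 11, 138], [18, 8, 138], [20, 7, 114], [20, 6, 116], [21, 11, 116], [20, 8, 121], [22, 10, 122], [20, 9, 125], [20, 6, 126], [18, 5, 128], [21, 7, 133], [19, 12, 134], [20, 9, 138], [21, 8, 140], [22, 7, 117], [23, 7, 123], [23, 7, 126], [22, 9, 131], [23, 8, 133], [24, 5, 134], [22, 1, 138]]
top
[[-23, 3, 123], [-23, 1, 124], [-22, -2, 135], [-22, 0, 137], [-23, 3, 142], [-19, 6, 117], [-22, 4, 119], [-21, 7, 136], [-22, 5, 137], [-19, 7, 137], [-20, 5, 141], [-21, 4, 147], [-18, 7, 126], [-16, 7, 129], [-17, 6, 137], [-13, 12, 90], [-12, 5, 93], [-12, 7, 93], [-12, 10, 97], [-10, 6, 101], [-14, 6, 127], [-9, 6, 88], [-9, 9, 91], [-7, 9, 91], [-9, 12, 93], [-7, 12, 96], [-5, 12, 100]]
```

Side crop: the handle is raised, with the sleeve now visible beneath it at (240,340). Depth puts the bar at 114–140 mm, a lift of about 14 mm. Raising a little more.

arm_command --pt "-0.02 0 0.08 0 0 0" --pt "0 0 0 0 0 0" --pt "0 0 0 0 0 0"

```text
time: 4.07
tcp_pos: [0.559, -0.1756, 0.1217]
ee_rot: [0.998, 0.064, 0.0, -0.0]
contact_force: [6.1, -0.5, -12.0]
opening: 0.0124
grip_force: 58.9
```

arm_command --pt "0.05 0 -0.01 0 0 0" --pt "0 0 0 0 0 0.5" --pt "0 0 0 0 0 0.8" --pt "0 0 0 0 0 0.8" --pt "0 0 0 0 0 0"

```text
time: 4.48
tcp_pos: [0.5596, -0.1757, 0.1214]
ee_rot: [0.988, 0.157, -0.001, -0.0]
contact_force: [3.3, -0.6, -9.9]
opening: 0.0128
grip_force: 59.2
```

arm_command --pt "0 0 0 0 0 1" --pt "0 0 0 0 0 1" --pt "0 0 0 0 0 1" --pt "0 0 0 0 0 1" --pt "0 0 0 0 0 0"

```text
time: 4.9
tcp_pos: [0.5597, -0.1758, 0.1214]
ee_rot: [0.946, 0.325, -0.001, -0.0]
contact_force: [2.1, -2.2, -10.9]
opening: 0.0128
grip_force: 59.0
```

arm_command --pt "0 0 0 0 0 1" --pt "0 0 0 0 0 1" --pt "0 0 0 0 0 1" --pt "0 0 0 0 0 1" --pt "0 0 0 0 0 0"

```text
time: 5.32
tcp_pos: [0.5598, -0.1758, 0.1214]
ee_rot: [0.875, 0.483, -0.0, -0.0]
contact_force: [4.1, -2.1, -11.5]
opening: 0.0129
grip_force: 58.9
```

arm_command --pt "0 0 0 0 0 1" --pt "0 0 0 0 0 1" --pt "0 0 0 0 0 1" --pt "0 0 0 0 0 1" --pt "0 0 0 0 0 0"

```text
time: 5.73
tcp_pos: [0.56, -0.1757, 0.1214]
ee_rot: [0.779, 0.628, -0.0, -0.0]
contact_force: [3.5, -2.3, -13.0]
opening: 0.0128
grip_force: 58.8
```

arm_command --pt "0 0 0 0 0 1" --pt "0 0 0 0 0 1" --pt "0 0 0 0 0 1" --pt "0 0 0 0 0 0.95" --pt "0 0 0 0 0 0"

```text
time: 6.15
tcp_pos: [0.5602, -0.1757, 0.1214]
ee_rot: [0.66, 0.752, 0.0, -0.0]
contact_force: [5.1, -2.0, -14.9]
opening: 0.0129
grip_force: 58.7
```

arm_command --pt "0 0 -0.05 0 0 0" --pt "0 0 -0.05 0 0 0" --pt "0 0 -0.05 0 0 0" --pt "0 0 0 0 0 0"

```text
time: 6.48
tcp_pos: [0.5603, -0.1758, 0.1175]
ee_rot: [0.659, 0.752, 0.0, 0.0]
contact_force: [4.5, -0.9, -7.9]
opening: 0.0127
grip_force: 59.5
```

arm_command --pt "0 0 -0.02 0 0 0" --pt "0 0 0 0 0 0" --pt "0 0 0 0 0 0" --jaw 40

```text
time: 6.73
tcp_pos: [0.5599, -0.1758, 0.1175]
ee_rot: [0.659, 0.752, -0.0, 0.0]
contact_force: [-0.7, -0.3, -0.5]
opening: 0.04
grip_force: 0.0
```

arm_command --pt "0 0 0.5 0 0 0" --pt "0 0 1 0 0 0" --pt "0 0 1 0 0 0" --pt "0 0 0 0 0 0"

```text
time: 7.07
tcp_pos: [0.5626, -0.1769, 0.1985]
ee_rot: [0.659, 0.752, 0.001, 0.005]
contact_force: [0.9, -0.1, 1.6]
opening: 0.04
grip_force: 0.0
```

Run:
```python
from h import *
L=local(pts(snap('side','pics/s3.png')),(.5585,-.1755)).reshape(-1,3)
q=L[(abs(L[:,0])<.027)&(abs(L[:,1])<.027)&(L[:,2]>.105)&(L[:,2]<.15)]*1000
t=q[:,2];print(len(q),np.percentile(t,[0,50,90,97,100]),cv2.minAreaRect(q[t>t.max()-10][:,:2].astype(np.float32)))
i=cv2.imread('pics/s3.png')[150:240,345:465];cv2.imwrite('pics/s3c.png',cv2.resize(i,None,fx=6,fy=6,interpolation=cv2.INTER_CUBIC))
```

```text
127 [106.71677713 134.05042792 138.42903827 139.55095596 140.15468638] ((0.2668266296386719, 3.2915573120117188), (46.249855041503906, 13.76003646850586), 89.94097137451172)
```

View pics/s3c.png

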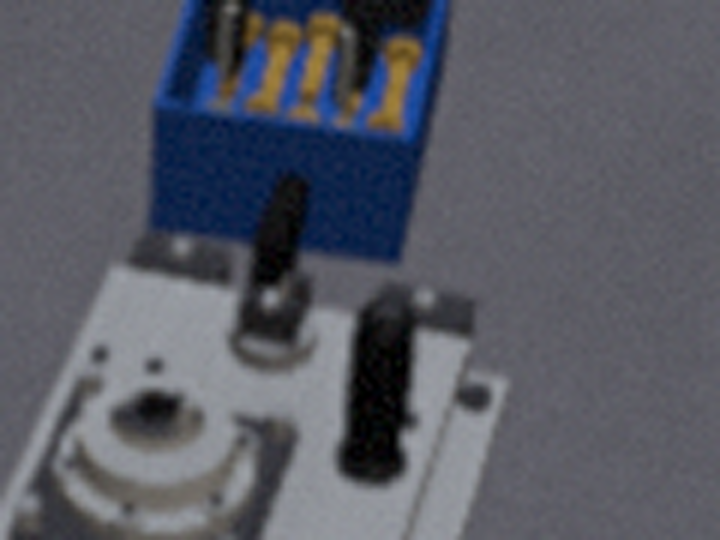

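Parked: the bar at (280,230) now lies along the slide, with its top about 140 mm high. Next, the grip.

arm_command --pt "-0.72 0.55 0 0 0 0" --pt "-0.73 0.55 0 0 0 0" --pt "-0.73 0.55 0 0 0 0" --pt "0 0 0 0 0 0" --pt "0 0 0 0 0 0"

```text
time: 7.53
tcp_pos: [0.4938, -0.1256, 0.1918]
ee_rot: [0.658, 0.753, -0.0, -0.0]
contact_force: [0.5, -0.5, -0.6]
opening: 0.04
grip_force: 0.0
```

arm_command --pt "0 0 -0.8 0 0 0" --pt "0 0 -0.8 0 0 0" --pt "0 0 -0.5 0 0 0" --pt "0 0 -0.4 0 0 0" --pt "0 0 0 0 0 0"

```text
time: 7.95
tcp_pos: [0.4939, -0.1264, 0.1141]
ee_rot: [0.659, 0.752, -0.001, -0.002]
contact_force: [0.0, -0.4, -0.2]
opening: 0.0401
grip_force: 0.0
```

arm_command --pt "0 0 0 0 0 0" --pt "0 0 0 0 0 0" --pt "0 0 0 0 0 0" --pt "0 0 0 0 0 0" --jaw 15

```text
time: 8.28
tcp_pos: [0.4967, -0.1267, 0.117]
ee_rot: [0.659, 0.752, 0.001, 0.002]
contact_force: [7.3, 0.2, -11.2]
opening: 0.0243
grip_force: 59.6
```

arm_command --pt "0.07 0 -0.1 0 0 0" --pt "-0.005 0.04 0 0 0 0" --pt "-0.01 0.08 0 0 0 0" --pt "-0.01 0.08 0 0 0 0" --pt "-0.01 0.08 0 0 0 0"

```text
time: 8.7
tcp_pos: [0.4958, -0.1196, 0.1168]
ee_rot: [0.658, 0.753, -0.001, 0.002]
contact_force: [-9.7, -3.9, 18.0]
opening: 0.024
grip_force: 62.7
```

arm_command --pt "-0.01 0.08 0 0 0 0" --pt "-0.01 0.08 0 0 0 0" --pt "-0.01 0.08 0 0 0 0" --pt "-0.01 0.08 0 0 0 0" --pt "-0.01 0.08 0 0 0 0"

```text
time: 9.12
tcp_pos: [0.4941, -0.1075, 0.1168]
ee_rot: [0.658, 0.753, -0.001, 0.001]
contact_force: [-11.1, -4.3, 20.4]
opening: 0.0241
grip_force: 62.9
```

arm_command --pt "-0.01 0.08 0 0 0 0" --pt "0 0 0 0 0 0" --pt "0 0 0 0 0 0"

```text
time: 9.37
tcp_pos: [0.4937, -0.1046, 0.1168]
ee_rot: [0.658, 0.753, -0.001, 0.001]
contact_force: [-11.6, -1.6, 18.9]
opening: 0.0243
grip_force: 62.9
```

arm_command --pt "-0.03 0 0.07 0 0 0" --pt "0 0 0 0 0 0" --pt "0 0 0 0 0 0" --pt "0 0 1 0 0 0" --pt "0 0 1 0 0 0" --jaw 40

```text
time: 9.78
tcp_pos: [0.4923, -0.1032, 0.1753]
ee_rot: [0.659, 0.753, -0.001, -0.002]
contact_force: [0.8, -0.5, 0.5]
opening: 0.0396
grip_force: 0.0
```

arm_command --pt "0 0 0.5 0 0 0" --pt "0.71 -0.55 0 0 0 0" --pt "0.71 -0.55 0 0 0 0" --pt "0.71 -0.54 0 0 0 0" --pt "0 0 0 0 0 0"

```text
time: 10.2
tcp_pos: [0.5602, -0.1555, 0.1906]
ee_rot: [0.659, 0.752, 0.0, 0.002]
contact_force: [-2.3, -0.3, -0.5]
opening: 0.0401
grip_force: 0.0
```

arm_command --pt "0 0 0 0 0 0" --pt "0 0 0 0 0 0"

```text
time: 10.37
tcp_pos: [0.5564, -0.1523, 0.1903]
ee_rot: [0.659, 0.753, -0.0, -0.001]
contact_force: [0.5, -0.3, 0.7]
opening: 0.04
grip_force: 0.0
```

Run:
```python
from h import *
L=local(pts(snap('side','pics/s4.png')),(.5585,-.1755)).reshape(-1,3)*1000
q=L[(abs(L[:,0])<27)&(abs(L[:,1]-22)<27)&(L[:,2]>105)&(L[:,2]<150)]
t=q[:,2];print(len(q),t.max(),cv2.minAreaRect(q[t>t.max()-10][:,:2].astype(np.float32)))
```

```text
130 140.32210682549362 ((0.31052446365356445, 25.8170108795166), (46.16532516479492, 14.143390655517578), 89.36658477783203)
```

arm_command --pt "0.03 -0.04 -0.8 0 0 0" --pt "0 0 -0.8 0 0 0" --pt "0 0 -0.8 0 0 0" --pt "0 0 0 0 0 0" --pt "0 0 0 0 0 0"

```text
time: 10.83
tcp_pos: [0.5569, -0.1531, 0.1185]
ee_rot: [0.658, 0.753, -0.0, -0.001]
contact_force: [0.7, 0.0, 1.5]
opening: 0.0399
grip_force: 0.0
```

arm_command --pt "0 0 0 0 0 0" --pt "0 0 0 0 0 0" --pt "0 0 0 0 0 0" --pt "0 0 0 0 0 0" --pt "0 0 0 0 0 0" --jaw 5

```text
time: 11.25
tcp_pos: [0.5587, -0.1542, 0.1209]
ee_rot: [0.659, 0.753, 0.0, 0.002]
contact_force: [-0.8, 0.4, 6.8]
opening: 0.0127
grip_force: 61.4
```

arm_command --pt "0 0 0.1 0 0 0" --pt "0 0 0.1 0 0 0" --pt "0 0 0 0 0 0" --pt "0 0 0 0 0 0"

```text
time: 11.58
tcp_pos: [0.5579, -0.154, 0.1245]
ee_rot: [0.659, 0.753, -0.0, -0.0]
contact_force: [2.7, -2.1, -9.0]
opening: 0.013
grip_force: 59.2
```

arm_command --pt "0 0 0.015 0 0 -0.5" --pt "0 0 0 0 0 -1" --pt "0 0 0 0 0 -1" --pt "0 0 0 0 0 -1" --pt "0 0 0 0 0 -1"

```text
time: 12.0
tcp_pos: [0.5575, -0.154, 0.1245]
ee_rot: [0.794, 0.608, -0.0, -0.0]
contact_force: [1.3, -2.3, -10.2]
opening: 0.0127
grip_force: 59.0
```

arm_command --pt "0 0 0 0 0 -1" --pt "0 0 0 0 0 -1" --pt "0 0 0 0 0 -1" --pt "0 0 0 0 0 -1" --pt "0 0 0 0 0 -1"

```text
time: 12.42
tcp_pos: [0.5572, -0.1539, 0.1245]
ee_rot: [0.907, 0.422, -0.001, -0.001]
contact_force: [0.7, -0.9, -9.9]
opening: 0.0125
grip_force: 59.1
```

arm_command --pt "0 0 0 0 0 -1" --pt "0 0 0 0 0 -1" --pt "0 0 0 0 0 -1" --pt "0 0 0 0 0 -1" --pt "0 0 0 0 0 -1"

```text
time: 12.83
tcp_pos: [0.5569, -0.1537, 0.1245]
ee_rot: [0.977, 0.215, -0.001, -0.001]
contact_force: [-0.0, 0.0, -9.5]
opening: 0.0123
grip_force: 59.2
```

arm_command --pt "0 0 0 0 0 -1" --pt "0 0 0 0 0 -1" --pt "0 0 0 0 0 -0.5" --pt "0 0 0 0 0 0" --pt "0 0 0 0 0 0"

```text
time: 13.25
tcp_pos: [0.5569, -0.1535, 0.1245]
ee_rot: [0.994, 0.111, -0.001, -0.001]
contact_force: [-1.2, 0.7, -9.2]
opening: 0.0123
grip_force: 59.0
```

arm_command --pt "0 0 0 0 0 -0.6" --pt "0 0 0 0 0 -0.45" --pt "0 0 0 0 0 0"

```text
time: 13.5
tcp_pos: [0.5569, -0.1535, 0.1245]
ee_rot: [0.998, 0.064, -0.001, -0.001]
contact_force: [-1.9, 1.4, -10.7]
opening: 0.0129
grip_force: 58.9
```

arm_command --pt "0 0 -0.06 0 0 0" --pt "0 0 -0.06 0 0 0" --pt "0 0 -0.06 0 0 0" --pt "0 0 0 0 0 0"

```text
time: 13.83
tcp_pos: [0.5573, -0.1536, 0.1196]
ee_rot: [0.998, 0.065, -0.001, -0.0]
contact_force: [-3.9, 0.9, -8.3]
opening: 0.0122
grip_force: 59.6
```

arm_command --pt "0 0 -0.03 0 0 0" --pt "0 0 0 0 0 0"

```text
time: 14.0
tcp_pos: [0.5574, -0.1537, 0.119]
ee_rot: [0.998, 0.065, -0.0, -0.0]
contact_force: [-5.1, 1.3, -5.9]
opening: 0.0127
grip_force: 59.9
```

arm_command --pt "0 0 0 0 0 0" --pt "0 0 0 0 0 0" --pt "0 0 1 0 0 0" --pt "0 0 1 0 0 0" --pt "0 0 0.5 0 0 0" --jaw 42

```text
time: 14.42
tcp_pos: [0.5606, -0.155, 0.1989]
ee_rot: [0.998, 0.064, 0.004, 0.002]
contact_force: [1.4, -0.2, 0.2]
opening: 0.0418
grip_force: 0.0
```

arm_command --pt "-0.7 0.54 0 0 0 0" --pt "-0.7 0.54 0 0 0 0" --pt "-0.7 0.54 0 0 0 0" --pt "0 0 0 0 0 0" --pt "0 0 0 0 0 0"

```text
time: 14.83
tcp_pos: [0.4958, -0.1053, 0.1958]
ee_rot: [0.998, 0.065, 0.002, 0.001]
contact_force: [1.3, -0.2, 0.7]
opening: 0.0421
grip_force: 0.0
```

Run:
```python
from h import *
im=snap('side','pics/s5.png')
L=local(pts(im),(.5585,-.1755)).reshape(-1,3)*1000
q=L[(abs(L[:,0])<27)&(abs(L[:,1]-22)<27)&(L[:,2]>103)&(L[:,2]<150)]
t=q[:,2];print(len(q),np.percentile(t,[0,97,100]),cv2.minAreaRect(q[t>t.max()-10][:,:2].astype(np.float32)))
print(arm.get_state()['tcp_pos'])
```

```text
220 [103.21084308 137.19156961 140.13405492] ((0.5347080230712891, 26.778053283691406), (17.052860260009766, 46.50700378417969), 89.04753112792969)
[ 0.49644975 -0.1058504   0.19555213]
```

arm_command --pt "-0.09 0.03 -0.6 0 0 0" --pt "0 0 -0.7 0 0 0" --pt "0 0 -0.7 0 0 0" --pt "0 0 -0.65 0 0 0" --pt "0 0 0 0 0 0"

```text
time: 15.3
tcp_pos: [0.4917, -0.1047, 0.1115]
ee_rot: [0.998, 0.064, -0.002, -0.001]
contact_force: [-1.0, 1.0, -0.4]
opening: 0.0422
grip_force: 0.0
```

arm_command --pt "0 0 0 0 0 0" --pt "0 0 0 0 0 0" --pt "0 0 0 0 0 0" --pt "0 0 0 0 0 0" --jaw 15

```text
time: 15.63
tcp_pos: [0.4933, -0.1049, 0.1152]
ee_rot: [0.998, 0.064, 0.001, 0.001]
contact_force: [2.9, -0.6, -5.6]
opening: 0.0246
grip_force: 59.9
```

arm_command --pt "-0.005 0.04 0 0 0 0" --pt "-0.0105 0.08 0 0 0 0" --pt "-0.0105 0.08 0 0 0 0" --pt "-0.0105 0.08 0 0 0 0" --pt "-0.0105 0.08 0 0 0 0"

```text
time: 16.05
tcp_pos: [0.4917, -0.0937, 0.1152]
ee_rot: [0.998, 0.064, 0.001, 0.001]
contact_force: [5.2, -2.5, -3.5]
opening: 0.0242
grip_force: 60.1
```

arm_command --pt "-0.0105 0.08 0 0 0 0" --pt "-0.0105 0.08 0 0 0 0" --pt "-0.0105 0.08 0 0 0 0" --pt "-0.0105 0.08 0 0 0 0" --pt "-0.0105 0.08 0 0 0 0"

```text
time: 16.47
tcp_pos: [0.4901, -0.0816, 0.1152]
ee_rot: [0.998, 0.064, 0.001, 0.001]
contact_force: [4.8, -2.5, -2.9]
opening: 0.024
grip_force: 60.2
```

arm_command --pt "-0.0105 0.08 0 0 0 0" --pt "-0.0105 0.08 0 0 0 0" --pt "-0.0105 0.08 0 0 0 0" --pt "-0.0105 0.08 0 0 0 0" --pt "-0.0105 0.08 0 0 0 0"

```text
time: 16.88
tcp_pos: [0.4884, -0.0696, 0.1152]
ee_rot: [0.998, 0.064, 0.001, 0.001]
contact_force: [5.0, -1.7, -1.0]
opening: 0.024
grip_force: 60.4
```

arm_command --pt "-0.0105 0.08 0 0 0 0" --pt "-0.0105 0.08 0 0 0 0" --pt "-0.0105 0.08 0 0 0 0" --pt "-0.005 0.04 0 0 0 0" --pt "0 0 0 0 0 0"

```text
time: 17.3
tcp_pos: [0.4871, -0.0608, 0.1152]
ee_rot: [0.998, 0.064, 0.001, 0.0]
contact_force: [4.5, 1.7, 4.3]
opening: 0.0243
grip_force: 60.9
```

arm_command --pt "-0.0052 0.04 0 0 0 0" --pt "-0.0052 0.04 0 0 0 0" --pt "-0.0052 0.04 0 0 0 0" --pt "-0.0052 0.04 0 0 0 0" --pt "-0.0052 0.04 0 0 0 0"

```text
time: 17.72
tcp_pos: [0.4864, -0.0555, 0.1152]
ee_rot: [0.998, 0.064, 0.001, 0.0]
contact_force: [4.9, -1.9, 3.6]
opening: 0.0244
grip_force: 61.0
```

arm_command --pt "-0.0052 0.04 0 0 0 0" --pt "0 0 0 0 0 0"

```text
time: 17.88
tcp_pos: [0.4862, -0.054, 0.1152]
ee_rot: [0.998, 0.064, 0.001, 0.0]
contact_force: [5.1, -0.9, 6.4]
opening: 0.0243
grip_force: 61.2
```

arm_command --pt "-0.0035 0.027 0 0 0 0" --pt "-0.0035 0.027 0 0 0 0" --pt "-0.0035 0.027 0 0 0 0"

```text
time: 18.13
tcp_pos: [0.4859, -0.0519, 0.1151]
ee_rot: [0.998, 0.064, 0.001, 0.0]
contact_force: [4.4, -2.5, 5.4]
opening: 0.0242
grip_force: 61.2
```

arm_command --pt "-0.0035 0.027 0 0 0 0" --pt "-0.0035 0.027 0 0 0 0" --pt "-0.0035 0.027 0 0 0 0"

```text
time: 18.38
tcp_pos: [0.4856, -0.0494, 0.1151]
ee_rot: [0.998, 0.064, 0.001, 0.0]
contact_force: [4.0, -1.0, 5.5]
opening: 0.0247
grip_force: 61.2
```

arm_command --pt "-0.0035 0.027 0 0 0 0" --pt "-0.0035 0.027 0 0 0 0" --pt "-0.0035 0.027 0 0 0 0"

```text
time: 18.63
tcp_pos: [0.4853, -0.047, 0.1151]
ee_rot: [0.998, 0.064, 0.001, 0.0]
contact_force: [4.9, -2.0, 6.4]
opening: 0.0243
grip_force: 61.2
```

arm_command --pt "-0.0035 0.027 0 0 0 0" --pt "-0.0035 0.027 0 0 0 0" --pt "-0.0035 0.027 0 0 0 0"

```text
time: 18.88
tcp_pos: [0.4849, -0.0446, 0.1151]
ee_rot: [0.998, 0.064, 0.001, 0.0]
contact_force: [4.3, -2.1, 5.3]
opening: 0.0241
grip_force: 61.2
```

arm_command --pt "-0.0035 0.027 0 0 0 0" --pt "-0.0035 0.027 0 0 0 0" --pt "-0.0035 0.027 0 0 0 0"

```text
time: 19.13
tcp_pos: [0.4846, -0.042, 0.1151]
ee_rot: [0.998, 0.064, 0.001, 0.0]
contact_force: [4.1, -1.1, 6.8]
opening: 0.0244
grip_force: 61.1
```

arm_command --pt "-0.0035 0.027 0 0 0 0" --pt "-0.0035 0.027 0 0 0 0" --pt "-0.0035 0.027 0 0 0 0"

```text
time: 19.38
tcp_pos: [0.4842, -0.0392, 0.1152]
ee_rot: [0.998, 0.064, 0.001, -0.0]
contact_force: [5.0, 1.3, 6.9]
opening: 0.0244
grip_force: 61.3
```

arm_command --pt "-0.0035 0.027 0 0 0 0" --pt "-0.0035 0.027 0 0 0 0"

```text
time: 19.55
tcp_pos: [0.4839, -0.0375, 0.1151]
ee_rot: [0.998, 0.064, 0.001, -0.0]
contact_force: [4.3, 1.1, 5.6]
opening: 0.0242
grip_force: 61.3
```

```bash
cat > hh.py <<'E'
from h import *
import sys
y0=float(sys.argv[1])
L=local(pts(snap('side')),(.5585,-.1755)).reshape(-1,3)*1000
q=L[(abs(L[:,0])<23)&(abs(L[:,1]-y0-3)<14)&(L[:,2]>108)&(L[:,2]<155)]
t=q[:,2];print(len(q),np.percentile(t,[50,80,90,97,100]).round(1),arm.get_state()['contact_force'])
E
python3 hh.py 90
```

```text
212 [125.4 131.5 132.8 134.1 135.4] [3.41439553 3.97945569 8.36471758]
```

arm_command --pt "-0.0035 0.027 0 0 0 0" --pt "0 0 0 0 0 0"

```text
time: 19.77
tcp_pos: [0.4838, -0.0366, 0.1151]
ee_rot: [0.998, 0.064, 0.001, -0.0]
contact_force: [4.5, 1.0, 6.3]
opening: 0.0245
grip_force: 61.2
```

```bash
python3 hh.py 91
```

```text
208 [124.6 130.9 132.1 133.4 136. ] [4.60172612 1.21364743 6.70617051]
```

arm_command --pt "-0.0035 0.027 0 0 0 0" --pt "0 0 0 0 0 0"

```text
time: 19.98
tcp_pos: [0.4838, -0.0362, 0.1151]
ee_rot: [0.998, 0.064, 0.001, 0.0]
contact_force: [3.6, 0.6, 6.4]
opening: 0.0247
grip_force: 61.2
```

arm_command --pt "-0.002 0.017 0 0 0 0" --pt "0 0 0 0 0 0"

```text
time: 20.15
tcp_pos: [0.4837, -0.0358, 0.1151]
ee_rot: [0.998, 0.064, 0.001, 0.0]
contact_force: [3.4, -1.5, 6.7]
opening: 0.0243
grip_force: 61.2
```

```bash
python3 hh.py 91
```

```text
202 [125.7 130.8 132.2 133.6 135.2] [ 3.64112633 -1.31904594  6.49773803]
```

arm_command --pt "-0.0035 0.027 0 0 0 0" --pt "0 0 0 0 0 0"

```text
time: 20.37
tcp_pos: [0.4836, -0.0351, 0.1151]
ee_rot: [0.998, 0.064, 0.001, 0.0]
contact_force: [4.3, -2.2, 6.6]
opening: 0.0244
grip_force: 61.2
```

arm_command --pt "-0.0035 0.027 0 0 0 0" --pt "0 0 0 0 0 0"

```text
time: 20.53
tcp_pos: [0.4835, -0.0343, 0.1152]
ee_rot: [0.998, 0.064, 0.001, 0.0]
contact_force: [4.1, -0.7, 6.7]
opening: 0.0243
grip_force: 61.2
```

```bash
python3 hh.py 92.5
python3 - <<'E'
from h import *
im=snap('side','pics/s6.png')
i=cv2.imread('pics/s6.png')[170:290,320:460];cv2.imwrite('pics/s6c.png',cv2.resize(i,None,fx=5,fy=5,interpolation=cv2.INTER_CUBIC))
E
```

```text
200 [124.4 131.1 132.1 133.5 135.8] [ 3.81018612 -2.07156898  5.69747455]
```

View pics/s6c.png

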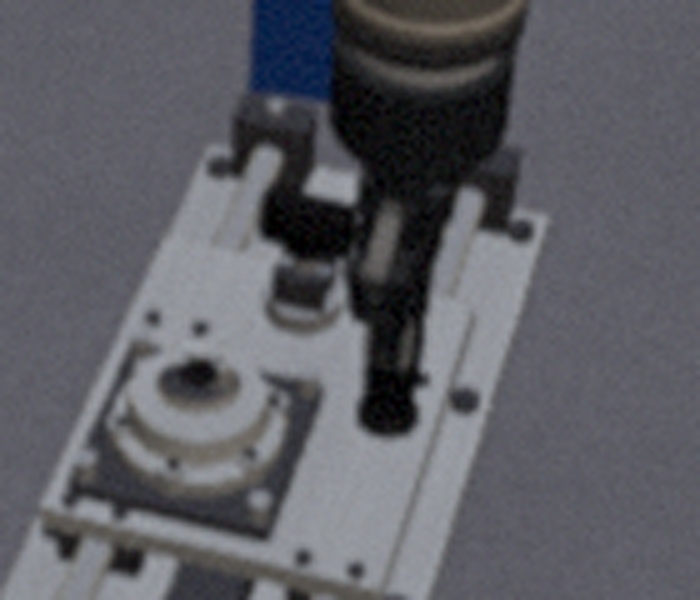

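The side crop shows the T-handle across the slide at (310,225), the gripper on the grip at (390,330), and nothing fouled. I'll read the bar's top height from the top camera.

```bash
cat > ht.py <<'E'
from h import *
import sys
y0=float(sys.argv[1])
L=local(pts(snap('top')),(.5585,-.1755)).reshape(-1,3)*1000
q=L[(abs(L[:,0])<20)&(abs(L[:,1]-y0)<6)&(L[:,2]>118)&(L[:,2]<148)]
p=L[(abs(L[:,0])<40)&(abs(L[:,1]-y0)<40)&(L[:,2]>58)&(L[:,2]<68)]
print(len(q),np.median(q[:,2]),np.std(q[:,2])/max(1,len(q))**.5,'plate',np.median(p[:,2]),arm.get_state()['contact_force'])
E
python3 ht.py 92.5; python3 hh.py 92.5
```

```text
9 134.30085810180924 0.7749090722893786 plate 63.11820850758365 [ 4.8020565  -1.01138437  5.60302116]
205 [125.2 130.7 131.7 132.8 134.7] [ 4.36031476 -0.95634369  6.74838387]
```

arm_command --pt "-0.0035 0.027 0 0 0 0" --pt "-0.0035 0.027 0 0 0 0" --pt "0 0 0 0 0 0"

```text
time: 20.98
tcp_pos: [0.4833, -0.0327, 0.1151]
ee_rot: [0.998, 0.064, 0.001, 0.0]
contact_force: [4.4, -1.5, 6.0]
opening: 0.0241
grip_force: 61.2
```

```bash
python3 ht.py 94;python3 ht.py 94; python3 hh.py 94
```

```text
11 132.946242571379 0.5247450006086982 plate 62.76950177350682 [ 4.18025446 -1.97728246  5.90371758]
11 133.90883894371308 0.8880977285530658 plate 62.678306556666065 [ 3.81647315 -2.0683288   6.80784557]
208 [124.8 130.8 132.2 133.3 135.2] [ 3.89456492 -1.56601217  7.07561825]
```

```bash
cat > cp.py <<'E'
from h import *
for n in('top','side'):
    im=snap(n); L=local(pts(im),(.5585,-.1755))*1000
    f=L.reshape(-1,3); hsv=cv2.cvtColor(im['color'],cv2.COLOR_RGB2HSV).reshape(-1,3)
    # bar: dark points
    q=f[(abs(f[:,0])<23)&(f[:,1]>50)&(f[:,1]<130)&(f[:,2]>103)&(f[:,2]<150)&(hsv[:,2]<60)]
    print(n,'bar',len(q),np.percentile(q[:,1],[3,50,97]).round(1),'z',np.percentile(q[:,2],[3,50,90,97]).round(1))
    c=f[(f[:,0]>-25)&(f[:,0]<70)&(f[:,1]>130)&(f[:,1]<260)&(f[:,2]>85)&(f[:,2]<120)]
    print('  cover',len(c),((c.max(0)+c.min(0))/2).round(1),np.percentile(c[:,2],[90,97]))
    v=f[(abs(f[:,0]+57)<20)&(f[:,1]>100)&(f[:,1]<190)&(f[:,2]>75)&(f[:,2]<105)]
    print('  grip',len(v),((np.percentile(v,98,0)+np.percentile(v,2,0))/2).round(1))
print(arm.get_state()['tcp_pos'])
E
python3 cp.py
```

```text
top bar 14 [89.4 93.5 99.2] z [131.7 133.8 136.5 137.4]
  cover 284 [ 21.9 198.5  99.6] [105.18746026 107.41773237]Traceback (most recent call last):
  File "cp.py", line 11, in <module>
    print('  grip',len(v),((np.percentile(v,98,0)+np.percentile(v,2,0))/2).round(1))
                            ~~~~~~~~~~~~~^^^^^^^^
    return _quantile_unchecked(
        a, q, axis, out, overwrite_input, method, keepdims, weights)
    return _ureduce(a,
                    func=_quantile_ureduce_func,
    ...<5 lines>...
                    overwrite_input=overwrite_input,
                    method=method)
    r = func(a, **kwargs)
    result = _quantile(arr,
                       quantiles=q,
    ...<2 lines>...
                       out=out,
                       weights=wgt)
    slices_having_nans = np.isnan(arr[-1, ...])
                                  ~~~^^^^^^^^^
IndexError: index -1 is out of bounds for axis 0 with size 0
```

```bash
cat > edge.py <<'E'
from h import *
import sys
im=snap('side',f'pics/e.png')
def proj(X):
    T=im['T'];p=T[:3,:3].T@(X-T[:3,3]);x,y=p[0]/-p[2],-p[1]/-p[2];s=1+im['k1']*(x*x+y*y)
    return im['fx']*x*s+im['cx'],im['fy']*y*s+im['cy']
def prof(f,tr):
    g=cv2.cvtColor(cv2.imread(f),cv2.COLOR_BGR2GRAY).astype(np.float32)
    zs=np.arange(80,150,.5);A=[]
    for x in(15,17,19,21):
        uv=[]
        for z in zs:
            xy=np.array([.559,-.1755])+(ex*x+ey*(tr+7))/1000
            uv.append(proj(np.array([*xy,z/1000])))
        uv=np.array(uv,np.float32)
        A.append(cv2.remap(g,uv[:,:1],uv[:,1:],1)[:,0])
    a=cv2.GaussianBlur(np.mean(A,0)[:,None],(1,5),1)[:,0]
    d=a<(a.min()+a.max())/2
    print(f,tr,'dark z',zs[d][[0,-1]],'min',zs[a.argmin()],a[::8].astype(int).tolist())
tr=float(sys.argv[1])
prof('pics/side0.png',0);prof('pics/s5.png',22.5);prof('pics/s6.png',92.5);prof('pics/e.png',tr)
E
python3 edge.py 94.3
```

```text
pics/side0.png 0 dark z [ 97.5 149.5] min 122.0 [132, 136, 140, 130, 90, 47, 21, 13, 13, 14, 11, 11, 14, 20, 26, 28, 31, 32]
pics/s5.png 22.5 dark z [ 95.  149.5] min 118.5 [138, 142, 140, 114, 61, 34, 33, 27, 12, 10, 10, 10, 14, 16, 20, 24, 27, 31]
pics/s6.png 92.5 dark z [107. 141.] min 117.5 [140, 143, 147, 150, 148, 146, 117, 64, 25, 20, 21, 24, 28, 36, 52, 77, 101, 119]
pics/e.png 94.3 dark z [106.5 140. ] min 115.5 [141, 145, 146, 149, 149, 147, 116, 60, 29, 21, 24, 24, 27, 39, 54, 82, 107, 118]
```

The bottom edge of the bar is at about 107 mm against 98 when home, a lift of about 9–10 mm. The pin is still riding, so I continue.

arm_command --pt "-0.0039 0.03 0 0 0 0" --pt "-0.0039 0.03 0 0 0 0" --pt "-0.0039 0.03 0 0 0 0"

```text
time: 21.48
tcp_pos: [0.4833, -0.0327, 0.1152]
ee_rot: [0.998, 0.065, 0.001, 0.003]
contact_force: [5.1, -23.0, 1.5]
opening: 0.0245
grip_force: 61.4
```

arm_command --pt "0.0035 -0.03 0 0 0 0" --pt "0.0035 -0.03 0 0 0 0" --pt "0 -0.015 0 0 0 0" --pt "0 0 0 0 0 0"

```text
time: 21.82
tcp_pos: [0.4834, -0.0332, 0.1152]
ee_rot: [0.998, 0.064, 0.001, 0.001]
contact_force: [5.3, -5.5, 6.6]
opening: 0.0243
grip_force: 61.5
```

```bash
python3 edge.py 94.3 | tail -1; python3 ht.py 94
```

```text
pics/e.png 94.3 dark z [104. 137.] min 124.0 [138, 142, 146, 151, 150, 135, 84, 36, 28, 26, 27, 22, 31, 47, 76, 108, 115, 118]
10 130.60923278023938 0.8470389435491231 plate 63.05137993539223 [ 3.89464315 -5.85052585  4.93982281]
```

Caught: 23 N of resistance with no motion, and the handle dropped about 3 mm. Release the grip and press from above.

arm_command --pt "0 -0.015 0 0 0 0" --pt "0 0 0 0 0 0"

```text
time: 22.08
tcp_pos: [0.4834, -0.0332, 0.1151]
ee_rot: [0.998, 0.064, 0.001, 0.001]
contact_force: [5.2, -4.1, 4.9]
opening: 0.0242
grip_force: 61.5
```

arm_command --pt "0 0 0 0 0 0" --pt "0 0 0 0 0 0" --pt "0 0 0.8 0 0 0" --pt "0 0 1 0 0 0" --pt "0 0 0.8 0 0 0" --jaw 42

```text
time: 22.5
tcp_pos: [0.4812, -0.0319, 0.1929]
ee_rot: [0.998, 0.064, -0.002, -0.001]
contact_force: [0.6, -0.1, 0.8]
opening: 0.0421
grip_force: 0.0
```

arm_command --pt "0.71 -0.54 0 0 0 0" --pt "0.71 -0.54 0 0 0 0" --pt "0.71 -0.54 0 0 0 0" --pt "0 0 0 0 0 0" --pt "0 0 0 0 0 0" --jaw 0

```text
time: 22.92
tcp_pos: [0.5457, -0.0812, 0.1911]
ee_rot: [0.998, 0.064, -0.002, -0.001]
contact_force: [-0.3, 1.2, -0.6]
opening: 0.0001
grip_force: 0.0
```

arm_command --pt "0 0 0 0 0 0" --pt "0 0 0 0 0 0"

```text
time: 23.08
tcp_pos: [0.5453, -0.0802, 0.192]
ee_rot: [0.998, 0.065, -0.001, -0.0]
contact_force: [0.6, 0.2, -0.2]
opening: 0.0002
grip_force: 0.0
```

arm_command --pt "0.075 -0.05 -0.4 0 0 0" --pt "0 0 -0.6 0 0 0" --pt "0 0 -0.5 0 0 0" --pt "0 0 -0.2 0 0 0" --pt "0 0 0 0 0 0"

```text
time: 23.5
tcp_pos: [0.5473, -0.0817, 0.1402]
ee_rot: [0.998, 0.065, -0.002, -0.001]
contact_force: [0.1, -0.5, 0.1]
opening: 0.0002
grip_force: 0.0
```

arm_command --pt "0 0 -0.05 0 0 0" --pt "0 0 -0.05 0 0 0" --pt "0 0 -0.05 0 0 0" --pt "0 0 0 0 0 0"

```text
time: 23.83
tcp_pos: [0.5489, -0.0826, 0.1374]
ee_rot: [0.998, 0.064, 0.0, 0.0]
contact_force: [-0.4, -0.2, -0.8]
opening: -0.0003
grip_force: 0.0
```

arm_command --pt "0 0 -0.06 0 0 0" --pt "0 0 -0.06 0 0 0" --pt "0 0 0 0 0 0"

```text
time: 24.08
tcp_pos: [0.5486, -0.0825, 0.1331]
ee_rot: [0.998, 0.064, -0.0, -0.0]
contact_force: [-0.5, 0.0, -0.7]
opening: -0.0
grip_force: 0.0
```

arm_command --pt "0 0 -0.06 0 0 0" --pt "0 0 -0.06 0 0 0" --pt "0 0 0 0 0 0"

```text
time: 24.33
tcp_pos: [0.5489, -0.0827, 0.1298]
ee_rot: [0.998, 0.064, 0.0, 0.0]
contact_force: [-1.4, -0.2, 1.2]
opening: 0.0002
grip_force: 0.5
```

arm_command --pt "0 0 -0.05 0 0 0" --pt "0 0 -0.03 0 0 0" --pt "0 0 0 0 0 0"

```text
time: 24.58
tcp_pos: [0.5492, -0.0828, 0.128]
ee_rot: [0.998, 0.064, 0.001, 0.0]
contact_force: [0.0, -0.5, 5.2]
opening: 0.0
grip_force: 2.7
```

arm_command --pt "0 0 -0.04 0 0 0" --pt "0 0 -0.04 0 0 0" --pt "0 0 0 0 0 0"

```text
time: 24.83
tcp_pos: [0.5501, -0.083, 0.1278]
ee_rot: [0.998, 0.064, 0.002, 0.001]
contact_force: [-4.7, 1.3, 19.3]
opening: -0.0003
grip_force: 9.5
```

arm_command --pt "0 0 -0.03 0 0 0" --pt "0 0 0 0 0 0"

```text
time: 25.0
tcp_pos: [0.5504, -0.0831, 0.1277]
ee_rot: [0.998, 0.064, 0.003, 0.001]
contact_force: [-4.6, 0.6, 24.6]
opening: 0.0001
grip_force: 11.9
```

arm_command --pt "0 0 0.4 0 0 0" --pt "0 0 0.9 0 0 0" --pt "-0.8 0 0.9 0 0 0" --pt "-0.9 0 0.5 0 0 0" --pt "-0.9 0 0 0 0 0"

```text
time: 25.42
tcp_pos: [0.4716, -0.0829, 0.2079]
ee_rot: [0.998, 0.065, 0.003, 0.001]
contact_force: [0.5, -0.9, 0.0]
opening: -0.0
grip_force: 0.0
```

```bash
python3 edge.py 94.3 | tail -1
python3 - <<'E'
from h import *
im=snap('top'); L=local(pts(im),(.5585,-.1755)).reshape(-1,3)*1000
q=L[(abs(L[:,0])<20)&(abs(L[:,1]-94)<5)&(L[:,2]>118)&(L[:,2]<148)]
print(len(q),np.median(q,0))
i=cv2.imread('pics/e.png')[170:290,320:460];cv2.imwrite('pics/e2.png',cv2.resize(i,None,fx=5,fy=5,interpolation=cv2.INTER_CUBIC))
E
```

```text
pics/e.png 94.3 dark z [101. 134.] min 113.5 [137, 141, 144, 148, 139, 95, 45, 28, 24, 25, 25, 33, 42, 63, 105, 123, 117, 117]
0 [nan nan nan]
  return _methods._mean(a, axis=axis, dtype=dtype,
  ret = um.true_divide(
```

View pics/e2.png

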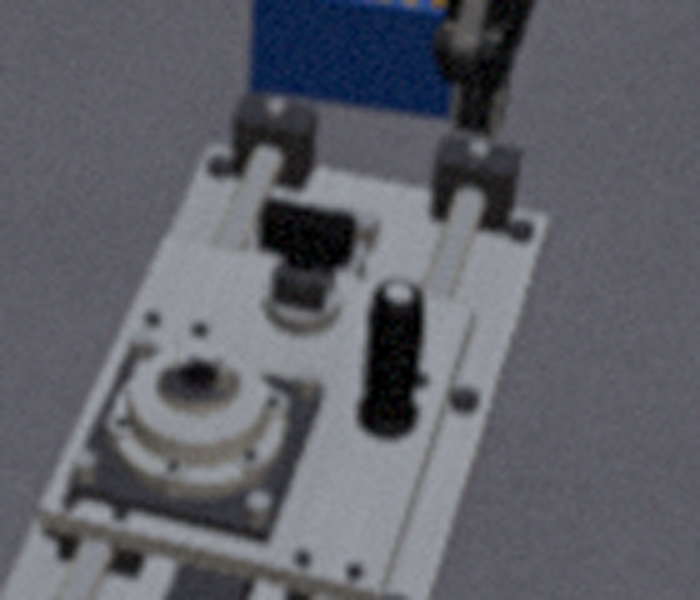

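The T-handle at (308,232) lies low and across the slide, and the gripper is clear of everything. I'll move the arm away and check the height properly from the top.

arm_command --pt "-0.3 -1 0 0 0 0" --pt "-0.3 -1 0 0 0 0" --pt "-0.3 -1 0 0 0 0" --pt "-0.3 -1 0 0 0 0" --pt "-0.3 -1 0 0 0 0"

```text
time: 25.93
tcp_pos: [0.4257, -0.2339, 0.2047]
ee_rot: [0.998, 0.064, -0.0, -0.0]
contact_force: [0.5, 0.4, -0.6]
opening: 0.0001
grip_force: 0.0
```

arm_command --pt "0 -1 0 0 0 0" --pt "0 -1 0 0 0 0" --pt "0 -1 0 0 0 0" --pt "0 -1 0 0 0 0" --pt "0 0 0 0 0 0"

```text
time: 26.35
tcp_pos: [0.4257, -0.3576, 0.2041]
ee_rot: [0.998, 0.063, 0.0, 0.001]
contact_force: [-0.5, 0.8, -0.3]
opening: -0.0001
grip_force: 0.0
```

Run:
```python
from h import *
im=snap('top'); P=pts(im);L=local(P,(.5585,-.1755))*1000
z=L[...,2]
m=(abs(L[...,0])<30)&(abs(L[...,1]-94)<30)&(z>116)&(z<150)
n,l,s,c=cv2.connectedComponentsWithStats(m.astype(np.uint8))
for i in range(1,n):
    if s[i,4]>20:
        q=L[l==i]; print(s[i,4],np.median(q,0),cv2.minAreaRect(q[:,:2].astype(np.float32)))
m=(abs(L[...,0]+57)<20)&(abs(L[...,1]-151)<25)&(z>120)&(z<160)
q=L[m];print('grip',len(q),np.median(q,0),((q.max(0)+q.min(0))/2))
im=snap('side');L=local(pts(im),(.5585,-.1755)).reshape(-1,3)*1000
q=L[(abs(L[:,0])<27)&(abs(L[:,1]-97)<20)&(L[:,2]>103)&(L[:,2]<150)]
t=q[:,2];print(len(q),np.percentile(t,[90,97,100]))
print(arm.get_state()['tcp_pos'],arm.get_state()['contact_force'])
```

```text
143 [ -0.47433098  95.30620628 127.39398613] ((-0.407623291015625, 94.79414367675781), (44.52793502807617, 14.034370422363281), 1.7575044631958008)
grip 101 [-59.65125757 152.79191518 142.23116039] [-58.48484053 151.23180638 137.51083206]
202 [126.26604591 127.41891867 130.01598552]
[ 0.42569599 -0.35321709  0.20399044] [ 0.56638961  0.47867922 -0.1841677 ]
```

The handle's top is at 127.4 mm, against 127.6 mm when it was locked at the start. It is fully home and lies across the slide.

```bash
python3 -c "
from rig import arm
print(arm.finish_job())"
```

```text
the job is handed in; nothing more can be done
None
```

I handed the job in with the carriage locked at about 95 mm of travel and the T-handle fully home (top at 127.4 mm, as when locked at the start); the catch push peaked at 23 N, just over the 20 N hold, but the pin did not ride past, and the tools and bin were left untouched.

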